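Roll the tin along the checking track to the pointer

TASK

A food tin lies on its side in the middle of the rolling track where tins are checked for dents. With the fingertips on top of the tin, roll it along the track until its middle is opposite the pin with the sharp pointed top (within a centimetre), not the ball-headed one, and leave it lying there at rest. Roll it rather than slide it, do not lift or pinch it or let it run into a stop at the track's end, and leave everything else where it is.

Things in the scene. Friction and masses are not known exactly. Their poses are not given: they have to be found in the camera images.
- tin_center (a point): centre (half-way along, on the axis) of the food tin: a plain cylinder 57.4 mm in diameter, 72 mm long, lying on its side across the track. Its centre is 34.7 mm and its top 63.4 mm above the worktop. The z axis is the tin's own axis (along the track's x); x and y turn as it rolls. A fingertip driving it on top without slip travels twice as far as the tin
- track: fixed aluminium channel, black rubber floor; 310 mm long (y axis, along which the tin rolls), 104 mm wide (x axis, away from the robot); origin under its centre. Floor 6 mm above the worktop, 80 mm clear between the rails, which are 12 mm wide, 18 mm high. End stops 24 mm high; the tin meets them with its centre at y = +120 or -120 mm
- pointer_tip (a point): tip of the sharp-pointed (cone-topped) brass pin, 18 mm across at its foot, fixed on the near rail, 64 mm above the worktop; it marks where along the track the middle of the tin shall come to lie, 70 to 100 mm from the track's middle, to one side or the other; its axes are parallel to the track's
- ball_pin_top (a point): top of the other brass pin on the near rail, with an 18 mm ball for a head, 64 mm above the worktop, on the other half of the track; it has no meaning for this job
- lidded_jar: white plastic jar with a turquoise screw lid, 57 mm across, 60 mm tall, standing behind the track on the right; origin at the centre of its underside
- tape_roll: roll of dark tape, 53 mm across, 19 mm high, lying flat behind the track on the right; origin at the centre of its underside
- vial: glass sample vial with stopper, 28 mm across, 60 mm tall, standing to the left of the track; origin at the centre of its underside
- clip: black binder clip, 25x22x20 mm, just behind the track; origin at the centre of its underside
- blue_clip: blue binder clip, 25x22x20 mm, to the left of the track; origin at the centre of its underside
- tin: the same tin (0.13 to 0.25 kg) as a body; origin at the centre of its base disc, z axis along the tin's axis. The track is level and grippy: let go at 50 mm/s, the tin comes to rest within about 5 mm
There are look-alikes about, which are no part of the job. What is shaped like the tin but blue or yellow is not meant.

How it is judged:
On the way:
1. the tin has rolled over by more than about 80 degrees (angle between tin_center's own x axis and vertical below 1.7 rad).
At the end, for the whole second after the job is handed in: the tin lies on its side on the track's floor, at rest, its centre within 10 mm of the sharp-pointed pin measured along the track (y of tin_center in the frame of pointer_tip between -0.01 and 0.01 m and x of tin_center in the frame of track between -0.01 and 0.01 m and z of tin_center in the frame of track between 0.031 and 0.038 m and angle between the z axis of tin_center and the x axis of track, either way round below 0.25 rad and linear speed of tin below 0.01 m/s and angular speed of tin below 0.2 rad/s); the robot touches nothing.
It fails at once if the tin was lifted off the track's floor (height (world z) of tin_center above 0.043 m).
It fails at once if the tin was pinched or pushed by its side, with the fingers reaching down beside it, in place of its top (contact force between the fingers and tin above 1 N and height (world z) of the grasp point below 0.066 m).
It fails at once if the tin ran into an end stop (y of tin_center in the frame of track above 0.1185 m or y of tin_center in the frame of track below -0.1185 m).
It fails at once if something else was moved (distance of any of lidded_jar, tape_roll, vial, clip, blue_clip from where it was at the start of the episode above 0.01 m).
It also fails if it takes over 42 s, if anything falls off the work surface, if the arm or the gripper's body presses on something with over 40 N, if the wrist force passes 120 N, or if a joint passes its speed limit or range.

ROBOT

A 6-joint arm with a two-finger parallel gripper is mounted at the origin on a cart in front of the work surface, level with it; the furniture and walls round the work are solid. World frame = base frame: x ahead of the robot, y to its left, z up, the work surface at z = 0. Lengths are in m, angles in rad, forces in N, time in s.
With the tool pointing down it reaches from about 0.3 to 0.875 m from the base axis. Payload 6.4 kg.
Tool frame: the origin (TCP) lies at the very end of the fingers, on their centre line; the grasp point (between the pads) lies 19 mm behind it; z points along the fingers, y is the line along which they close (so a half turn about z gives the same grasp; the last joint's range is limited). The gripper opens to 85 mm and grips with 20 to 120 N. Pads are 22 mm wide; open, the fingers measure 114 mm over their backs; the gripper's body (76 mm by 85 mm) begins 54 mm behind the grasp point. The pads swing forward as they close: fully open they stand 13 mm farther back than shut.
Start: joints at [-1.388, 0.181, 1.607, -0, 1.354, -0.206], TCP at [0.218, -0.532, 0.231] pointing down, gripper open.
Joint ranges: [-2.99, 2.99], [-0.89, 2.07], [0.3, 2.58], [-1.14, 4.28], [0, 2.63], [-3.12, 3.12]. Speed limits (rad/s): [2.57, 2.57, 3.01, 3.14, 3.14, 3.14].

INTERFACE

Orientations are given as a unit quaternion [w, x, y, z].
In Python, from bench import ctrl, camera, calibration, order, outline_of gives the robot as it stands.
- The arm moves only by the tool move_arm, never from a script. Its argument "series" is a list that holds one entry, the list of rows, each a list of 5 numbers: the opening, from 0 (shut) to 1 (fully open), then the shift along the tool's x, y, z in mm, then the turn about the tool's z in rad. A call has exactly 10 rows; each row is the pose to reach, as a shift and turn from the pose commanded when the call began, along the tool's axes at that moment; what a row does not reach only later rows make up. A row lasts 1/12 s, in which the tool goes at most 41.7 mm and 7.16 degrees, less where a joint would pass 70% of its speed; a pose out of reach is approached as far as the arm can. A call with a gripper value outside its range is refused whole. The fingers move at their own pace and stop on an object; the grip force is fixed at half the most. Time passes only in rows, so rows that repeat a pose let the fingers close, or fill a call up. It gives the time, the measured TCP pose, the force, the opening and the grip force at its end, in the units of the state.
- ctrl.get_obs(): the state, without advancing time (a new reading comes with each control period).
- camera(name): name is "scene" or "side" or "wrist"; returns (picture, depth): 384x512x3 uint8, blue, green, red; 384x512 float32, m along the optical axis (not along the pixel's ray), 0 where there is no reading.
- calibration(name): a dict with "intrinsics" (3x3 intrinsics, pixels), "k1" (the pictures are not rectified: a ray, as slopes to the right and down, at radius r is drawn at 1 + k1 r^2 times it, then the intrinsics apply), "rvec" (rotation vector, rad) and "tvec" (3), from world to camera coordinates, as OpenCV has them. Camera axes: x right, y down, z forward; pixel columns grow to the right and rows downward; lengths in m; the calibration is good to about 2 mm. A picture is of the moment at which its call begins: read the wrist's pose just before it. calibration takes no time and is no camera call; for the wrist camera it gives the pose at the moment of the call.
- order.hand_in(): hands the job in; it is judged then, once.
Trained networks look in the newest picture that a camera, given by its name, has taken for a name from the list of things; names that differ only in an ending like _2 or _b are one class to them, and where a whole thing is asked for, a point or a joint stands for the part that bears it (a point fixed in the world has none). Each returns a list of dicts, best first, with "conf" (0 to 1); they miss things now and then, are a little off and sometimes report something else, mostly with a low value. They report only what shows in the picture. A call takes as long as a camera call. They do not tell look-alikes from the thing itself.
- outline_of(target, camera): "region" (384x512 bool, what is visible of it) and "bbox" ([centre column, centre row, width, height] in pixels, round what is visible of it).
The state is a dict: "time_s": time; "q": joint angles; "dq": joint speeds; "joint_efforts": joint torques, N m; "eef_pos": TCP position; "eef_rot": TCP orientation; "wrist_force": force on the tool from outside, world axes, zero at the start; "torque": the same for the moment, N m; "opening": opening from 0.0 (shut) to 1.0 (fully open); "grasp_force": force on a finger pad.
Only numpy, scipy, OpenCV 4.12 (cv2) and the standard library are available. Lean on these libraries where they do the work, as an engineer would, in place of code of your own. Each camera call takes 0.05 s, during which the arm holds its last target. There are 200 camera calls.

## Working session

There is one attempt and no reset: what is moved stays moved. The work goes in short steps, Python scripts to look and compute and a tool call to move; the robot and the scene stay as the last step left them, time stands still between calls to the robot, and variables do not carry over. Pictures are saved under pics/ and viewed, at most 10 in all, crops included, and the job is handed in when it is done.

Besides the shell and the picture viewer there is one more tool, called after ">>>" in YAML: its name, and indented under it one key for each argument. move_arm: Moves the arm, as the interface text tells. Its arguments: {"type":"object","properties":{"series":{"type":"array","items":{"type":"array","items":{"type":"array","items":{"type":"number"}}}}},"required":["series"]}

```bash
mkdir -p pics; cat > h.py <<'E'
import numpy as np, cv2
from bench import ctrl, camera, calibration, order, outline_of
def cal(n):
    c=calibration(n); R=cv2.Rodrigues(np.array(c["rvec"],float))[0]; return np.array(c["intrinsics"]),np.array([c["k1"],0,0,0,0.]),R,np.array(c["tvec"],float).ravel()
def rays(n,uv):
    K,d,R,t=cal(n); p=cv2.undistortPoints(np.array(uv,float).reshape(-1,1,2),K,d).reshape(-1,2)
    return -R.T@t, np.c_[p,np.ones(len(p))]@R
def at_z(n,uv,z):
    o,v=rays(n,uv); return o+v*((z-o[2])/v[:,2])[:,None]
def at_depth(n,uv,dep):
    o,v=rays(n,uv); return o+v*np.array(dep).reshape(-1,1)
E
python3 - <<'E'
from h import *
s=ctrl.get_obs(); print(s["time_s"],s["eef_pos"],s["eef_rot"],s["opening"])
a=[]
for n in("scene","side"):
    im,d=camera(n); a.append(im); np.savez(n+".npz",im=im,d=d)
    for t in("tin","pointer_tip","ball_pin_top","track"):
        for r in outline_of(t,n):
            m=r["region"]&(d>0); v,u=np.nonzero(m)
            P=at_depth(n,np.c_[u,v],d[v,u]) if len(u) else np.zeros((1,3))
            print(n,t,round(r["conf"],2),np.round(r["bbox"],0),np.round(np.median(P,0),3),np.round(np.percentile(P,3,axis=0),3),np.round(np.percentile(P,97,axis=0),3))
    cv2.imwrite(f"pics/{n}1.png",im)
E
```

```text
0.0 [ 0.21789153 -0.53151434  0.23038165] [-8.88264838e-04  9.81158187e-01  1.93204099e-01  4.72886879e-06] 0.9995822581329019
scene tin 0.75 [219. 204.  36.  27.] [ 0.424 -0.044  0.041] [ 0.398 -0.056  0.009] [ 0.469 -0.002  0.059]
scene tin 0.38 [272. 257.  16.  13.] [ 0.415 -0.272  0.02 ] [ 0.413 -0.289  0.009] [ 0.418 -0.255  0.031]
scene ball_pin_top 0.65 [363. 245.  19.  18.] [ 0.615 -0.376  0.015] [ 0.254 -0.592 -0.001] [ 0.632 -0.35   0.335]
scene track 0.66 [280. 263. 117.  75.] [ 0.414 -0.325  0.007] [ 0.377 -0.412  0.001] [ 0.454 -0.119  0.02 ]
side tin 0.93 [310. 181.  30.  26.] [ 0.441 -0.237  0.047] [ 0.41  -0.273  0.014] [ 0.476 -0.226  0.064]
side tin 0.92 [191. 206.  25.  32.] [0.71  0.004 0.043] [ 0.683 -0.052  0.003] [0.747 0.022 0.058]
side tin 0.67 [290. 224.  32.  29.] [ 0.43  -0.006  0.042] [ 0.4   -0.035  0.007] [0.469 0.006 0.058]
side pointer_tip 0.47 [324. 198.   7.  17.] [ 0.384 -0.167  0.034] [ 0.377 -0.173  0.02 ] [ 0.391 -0.161  0.052]
side pointer_tip 0.45 [308. 178.  28.  20.] [ 0.443 -0.237  0.047] [ 0.41  -0.288  0.012] [ 0.478 -0.226  0.064]
side ball_pin_top 0.46 [331. 167.   4.   9.] [ 0.406 -0.342  0.026] [ 0.401 -0.358  0.019] [ 0.413 -0.333  0.041]
side ball_pin_top 0.25 [310. 182.  29.  22.] [ 0.441 -0.236  0.047] [ 0.409 -0.258  0.019] [ 0.474 -0.226  0.063]
side track 0.73 [309. 189.  42.  62.] [ 0.443 -0.211  0.008] [ 0.383 -0.416  0.002] [ 0.508 -0.107  0.024]
```

```bash
python3 - <<'E'
from h import *
a=np.load("scene.npz")["im"];b=np.load("side.npz")["im"]
A=cv2.resize(a[180:310,190:390],(800,520),interpolation=3)
B=cv2.resize(b[140:260,240:400],(800,600),interpolation=3)
cv2.imwrite("pics/sc.png",A);cv2.imwrite("pics/sd.png",B)
E
```

```text
(no output)
```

View pics/scene1.png

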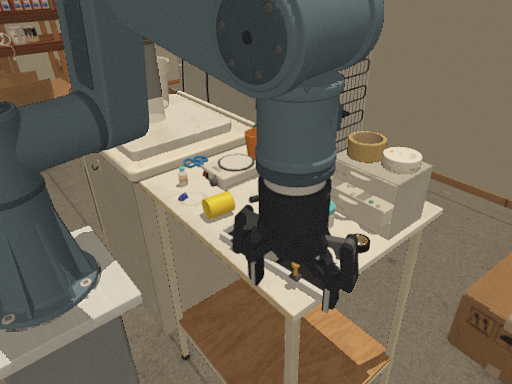

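View pics/sd.png

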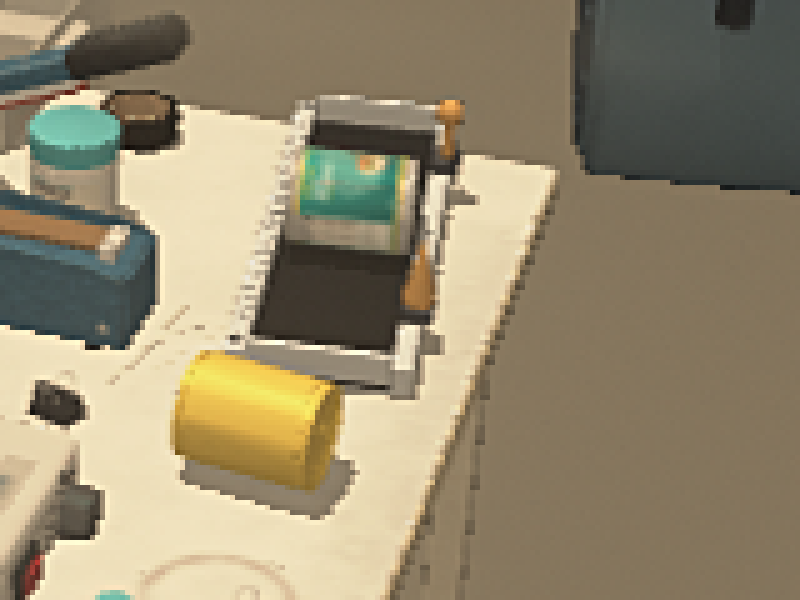

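The side view shows the green-labelled tin on the black track at side px (310,181). There are two brass pins:
- **Cone-topped pin:** px (324,196), on the +y (left) half.
- **Ball-headed pin:** px (330,162).

The yellow cylinder at (290,224) is a look-alike. The cone pin is the one meant. I'll move above the track, close the gripper and turn it so the 22 mm pad width lies along the rolling direction, then confirm with the wrist camera.

>>> move_arm:
  series:
    - [[0,25,-15,0,-0.12],[0,55,-35,0,-0.24],[0,85,-52,0,-0.36],[0,115,-70,0,-0.48],[0,145,-88,0,-0.6],[0,175,-105,0,-0.72],[0,205,-125,0,-0.84],[0,235,-145,0,-0.96],[0,260,-160,0,-1.08],[0,285,-174,0,-1.2]]

```text
time_s: 1.33
eef_pos: [0.4165, -0.2613, 0.2315]
eef_rot: [0.0, 0.698, 0.716, 0.0]
wrist_force: [0.2, 0.3, 0.3]
opening: 0.0
grasp_force: 0.0
```

```bash
python3 - <<'E'
from h import *
s=ctrl.get_obs(); print(s["time_s"],s["eef_pos"],s["eef_rot"],s["opening"],s["q"])
for n in("wrist","scene"):
    im,d=camera(n); np.savez(n+".npz",im=im,d=d)
    for t in("tin","pointer_tip","ball_pin_top","track"):
        for r in outline_of(t,n):
            m=r["region"]&(d>0); v,u=np.nonzero(m)
            P=at_depth(n,np.c_[u,v],d[v,u]) if len(u) else np.zeros((1,3))
            print(n,t,round(r["conf"],2),np.round(r["bbox"],0),np.round(np.median(P,0),3),np.round(np.percentile(P,3,axis=0),3),np.round(np.percentile(P,97,axis=0),3))
    cv2.imwrite(f"pics/{n}2.png",im)
E
```

```text
1.3333 [ 0.41653244 -0.26132826  0.231544  ] [2.51030845e-04 6.98361360e-01 7.15745309e-01 1.26784522e-05] 0.00045398747042592515 [-8.02261246e-01 -9.05894524e-03  1.81109172e+00  4.10801345e-05
  1.33905877e+00 -8.26855908e-01]
wrist tin 0.9 [282. 166.  66.  50.] [ 0.446 -0.25   0.059] [ 0.412 -0.28   0.038] [ 0.479 -0.228  0.063]
wrist pointer_tip 0.69 [282. 168.  65.  53.] [ 0.444 -0.252  0.059] [ 0.411 -0.281  0.039] [ 0.477 -0.23   0.063]
wrist pointer_tip 0.67 [234.  93.  15.  19.] [ 0.387 -0.174  0.037] [ 0.378 -0.185  0.024] [ 0.394 -0.165  0.061]
wrist ball_pin_top 0.33 [391. 236.  40.  38.] [ 0.607 -0.359  0.017] [ 0.583 -0.383  0.001] [ 0.63  -0.338  0.019]
wrist track 0.89 [274. 151. 104. 243.] [ 0.446 -0.209  0.006] [ 0.388 -0.405  0.004] [ 0.5   -0.116  0.022]
scene tin 0.91 [220. 206.  36.  30.] [ 0.426 -0.043  0.04 ] [ 0.399 -0.057  0.001] [0.47  0.003 0.058]
scene tin 0.79 [278. 244.  38.  44.] [ 0.433 -0.272  0.047] [ 0.409 -0.29   0.005] [ 0.484 -0.235  0.063]
scene tin 0.74 [291. 173.  28.  14.] [ 0.699 -0.029  0.04 ] [ 0.682 -0.058  0.01 ] [ 0.738 -0.001  0.056]
scene tin 0.26 [357. 244.  26.  19.] [ 0.604 -0.361  0.014] [ 0.585 -0.384 -0.   ] [ 0.632 -0.339  0.019]
scene pointer_tip 0.7 [254. 201.  12.  11.] [ 0.547 -0.042  0.009] [ 0.538 -0.049  0.002] [ 0.559 -0.027  0.018]
scene pointer_tip 0.63 [324. 215.  24.  33.] [ 0.6   -0.258  0.044] [ 0.586 -0.273  0.003] [ 0.634 -0.229  0.061]
scene ball_pin_top 0.43 [296. 272.  16.  25.] [ 0.407 -0.355  0.028] [ 0.4   -0.362  0.006] [ 0.435 -0.332  0.063]
scene track 0.73 [286. 259. 132.  85.] [ 0.449 -0.312  0.007] [ 0.385 -0.419  0.003] [ 0.505 -0.116  0.022]
scene track 0.56 [183. 176.  12.  22.] [0.439 0.17  0.032] [0.429 0.164 0.003] [0.454 0.185 0.06 ]
```

View pics/wrist2.png

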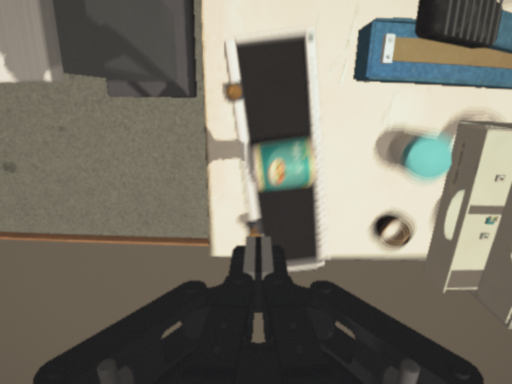

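The wrist view shows the tin at (282,165), a brass pin at (234,93) on the left half and the other pin at (255,230) partly behind the fingers. I'll work out the geometry and confirm the cone in an enlarged crop.

```bash
cat > geo.py <<'E'
from h import *
from scipy.optimize import least_squares
def pts(n,t,d,near):
    best=None
    for r in outline_of(t,n):
        m=r["region"]&(d>0); v,u=np.nonzero(m)
        if len(u)==0: continue
        P=at_depth(n,np.c_[u,v],d[v,u])
        if np.linalg.norm(np.median(P,0)[:2]-near)<0.05: return P
def tinfit(P,yaw):
    # axis dir=(cos yaw, sin yaw); roll dir=(-sin,cos)
    P=P[(P[:,2]>0.04)&(P[:,2]<0.07)]
    ux=np.array([np.cos(yaw),np.sin(yaw)]);uy=np.array([-ux[1],ux[0]])
    a,b=P[:,:2]@ux,P[:,:2]@uy
    f=lambda p:np.hypot(b-p[0],P[:,2]-0.0347)-0.0287
    r=least_squares(f,[np.median(b)],loss="soft_l1",f_scale=.002)
    ac=(np.percentile(a,1)+np.percentile(a,99))/2
    return ac,r.x[0],np.std(r.fun),np.ptp(np.percentile(a,[1,99]))
E
python3 - <<'E'
from geo import *
n="wrist"; im,d=camera(n)
T=pts(n,"track",d,np.array([.446,-.23]))
T=T[T[:,2]<0.03]
box=cv2.minAreaRect((T[:,:2]*1000).astype(np.float32)); print(box)
C=pts(n,"pointer_tip",d,np.array([.387,-.17]))
hi=C[C[:,2]>0.04]; print("cone",len(hi),C[:,2].max(),hi.mean(0),C[C[:,2].argmax()])
P=pts(n,"tin",d,np.array([.446,-.25]))
for yaw in (0.09,0.12,0.15):
    ux=np.array([np.cos(yaw),np.sin(yaw)]);uy=np.array([-ux[1],ux[0]])
    print(yaw,tinfit(P,yaw),"cone",C[:,:2].mean(0)@ux, hi[:,:2].mean(0)@uy)
a=np.load("scene.npz")["im"]
A=cv2.resize(im[60:130,200:280],(400,350),interpolation=2)
S=cv2.resize(a[205:295,250:350],(400,360),interpolation=2)
cv2.imwrite("pics/crop.png",np.hstack([A,S[:350]]))
E
```

```text
((511.32855224609375, -481.68756103515625), (136.2390594482422, 780.6312866210938), 15.362256050109863)
cone 122 0.06384101641880713 [ 0.38628075 -0.17438908  0.0497918 ] [ 0.38687873 -0.17400688  0.06384102]
0.09 (np.float64(0.4200465304807477), np.float64(-0.29727675143988175), np.float64(0.00084918221352368), np.float64(0.07019710342072755)) cone 0.3691630102687122 -0.2084016308089163
0.12 (np.float64(0.41116620079065697), np.float64(-0.30976600745317723), np.float64(0.0007268731417687738), np.float64(0.07024579764357697)) cone 0.3627363382377764 -0.21937750258006092
0.15 (np.float64(0.40192177637863763), np.float64(-0.3219642445767604), np.float64(0.0007482573244056606), np.float64(0.07043212217198647)) cone 0.3559832279863949 -0.23015594940642067
```

View pics/crop.png

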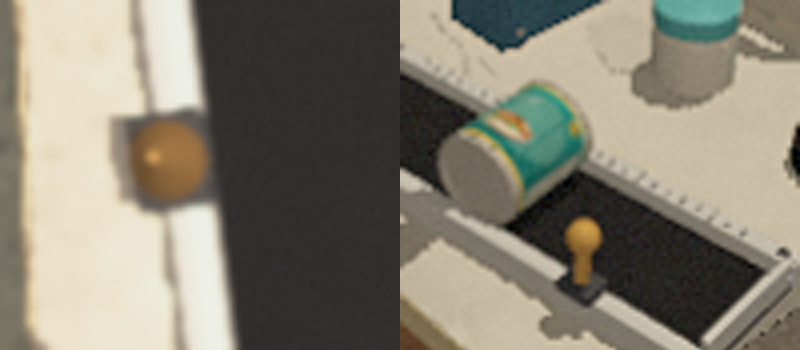

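The crop confirms it: the left pin at wrist (234,93) tapers to a point (tip at z 0.064), and the right one at scene (296,272) is the ball. The target is the left pin at (0.387,-0.174). The tin must roll about 90 mm towards +y, with the track yawed about 0.12 rad.

>>> move_arm:
  series:
    - [[0,-2,7,20,-0.05],[0,-4,15,45,-0.096],[0,-6,22,70,-0.096],[0,-8,30,100,-0.096],[0,-8,30,125,-0.096],[0,-8,30,145,-0.096],[0,-8,30,155,-0.096],[0,-8,30,160,-0.096],[0,-8,30,160,-0.096],[0,-8,30,160,-0.096]]

```text
time_s: 2.87
eef_pos: [0.4464, -0.2711, 0.0723]
eef_rot: [0.001, 0.666, 0.746, -0.0]
wrist_force: [-0.3, 0.3, 0.0]
opening: 0.001
grasp_force: 0.0
```

>>> move_arm:
  series:
    - [[0,0,0,4,0],[0,0,0,7,0],[0,0,0,8.5,0],[0,0,0,9,0],[0,0,0,9.5,0],[0,0,0,10,0],[0,0,0,10,0],[0,0,0,10,0],[0,0,0,10,0],[0,0,0,10,0]]

```text
time_s: 3.7
eef_pos: [0.4464, -0.2716, 0.0626]
eef_rot: [0.001, 0.666, 0.746, -0.0]
wrist_force: [-2.3, -0.9, 6.4]
opening: 0.001
grasp_force: 3.7
```

>>> move_arm:
  series:
    - [[0,3,0,0.3,0],[0,8,0,0.3,0],[0,13,0,0.3,0],[0,19,0,0.3,0],[0,25,0,0.3,0],[0,31,0,0.3,0],[0,36,0,0.3,0],[0,40,0,0.3,0],[0,42,0,0.3,0],[0,42,0,0.3,0]]

```text
time_s: 4.53
eef_pos: [0.4412, -0.2297, 0.0629]
eef_rot: [0.001, 0.665, 0.747, -0.001]
wrist_force: [-8.2, -0.5, 16.1]
opening: -0.0
grasp_force: 8.0
```

```bash
cat > m.py <<'E'
from geo import *
yaw=0.12; ux=np.array([np.cos(yaw),np.sin(yaw)]);uy=np.array([-ux[1],ux[0]])
import sys
e=ctrl.get_obs()["eef_pos"]; print("tcp",e[:2]@ux,e[:2]@uy,e[2])
for n in sys.argv[1:]:
    im,d=camera(n); cv2.imwrite(f"pics/{n}_{ctrl.get_obs()['time_s']:.2f}.png",im)
    for r in outline_of("tin",n):
        v,u=np.nonzero(r["region"]&(d>0))
        if len(u)==0: continue
        P=at_depth(n,np.c_[u,v],d[v,u]); m=np.median(P,0)[:2]
        x,y=m@ux,m@uy
        if abs(x-.411)<.05 and abs(y+.30)<.13: print(n,r["conf"],np.round(tinfit(P,yaw),4))
E
python3 m.py side wrist scene
```

```text
tcp 0.41049559969678934 -0.2808513705658871 0.06292669199788271
side 0.86 [ 0.4111 -0.2892  0.0026  0.0704]
scene 0.87 [ 0.4124 -0.2896  0.0042  0.0711]
```

>>> move_arm:
  series:
    - [[0,0,0,-4,0],[0,0,0,-9,0],[0,-10,0,-9,0],[0,-20,0,-9,0],[0,-20,0,-9,0],[0,-20,0,-5,0],[0,-20,0,-2,0],[0,-20,0,-0.5,0],[0,-20,0,0,0],[0,-20,0,0,0]]

```text
time_s: 5.67
eef_pos: [0.4438, -0.2503, 0.0625]
eef_rot: [0.001, 0.665, 0.746, -0.001]
wrist_force: [-6.3, -3.1, 14.8]
opening: -0.0
grasp_force: 7.7
```

>>> move_arm:
  series:
    - [[0,3,0,0,0],[0,8,0,0,0],[0,13,0,0,0],[0,19,0,0,0],[0,25,0,0,0],[0,31,0,0,0],[0,36,0,0,0],[0,40,0,0,0],[0,42,0,0,0],[0,42,0,0,0]]

```text
time_s: 6.5
eef_pos: [0.4383, -0.2075, 0.0627]
eef_rot: [0.0, 0.665, 0.747, -0.001]
wrist_force: [-9.4, 0.1, 22.8]
opening: 0.003
grasp_force: 11.1
```

```bash
python3 m.py side scene
```

```text
tcp 0.4103511288440969 -0.2585279753306378 0.06269382251075258
side 0.77 [ 0.4107 -0.2677  0.0029  0.0707]
scene 0.78 [ 0.4109 -0.2684  0.0042  0.0691]
```

>>> move_arm:
  series:
    - [[0,0,0,-4,0],[0,0,0,-9,0],[0,-10,0,-9,0],[0,-20,0,-9,0],[0,-20,0,-9,0],[0,-20,0,-5,0],[0,-20,0,-2,0],[0,-20,0,-0.8,0],[0,-20,0,-0.4,0],[0,-20,0,-0.4,0]]

```text
time_s: 7.53
eef_pos: [0.4412, -0.2282, 0.0627]
eef_rot: [0.001, 0.665, 0.746, -0.001]
wrist_force: [-4.8, -1.9, 14.7]
opening: 0.001
grasp_force: 7.5
```

>>> move_arm:
  series:
    - [[0,3,0,0,0],[0,8,0,0,0],[0,13,0,0,0],[0,19,0,0,0],[0,25,0,0,0],[0,31,0,0,0],[0,36,0,0,0],[0,40,0,0,0],[0,42,0,0,0],[0,42,0,0,0]]

```text
time_s: 8.37
eef_pos: [0.4357, -0.1852, 0.0626]
eef_rot: [-0.0, 0.665, 0.747, -0.001]
wrist_force: [-8.5, 0.6, 19.1]
opening: -0.002
grasp_force: 9.6
```

```bash
python3 m.py side scene
```

```text
tcp 0.4104051992753548 -0.2360460857168212 0.06256327532955892
side 0.93 [ 0.41   -0.2472  0.0029  0.0684]
scene 0.97 [ 0.4111 -0.2478  0.0044  0.0713]
```

>>> move_arm:
  series:
    - [[0,0,0,-4,0],[0,0,0,-9,0],[0,-12,0,-9,0],[0,-22,0,-9,0],[0,-22,0,-9,0],[0,-22,0,-5,0],[0,-22,0,-2,0],[0,-22,0,-0.8,0],[0,-22,0,-0.3,0],[0,-22,0,-0.3,0]]

```text
time_s: 9.4
eef_pos: [0.4388, -0.2079, 0.0626]
eef_rot: [0.001, 0.665, 0.746, -0.001]
wrist_force: [-4.9, -1.3, 12.6]
opening: 0.002
grasp_force: 6.2
```

>>> move_arm:
  series:
    - [[0,3,0,0,0],[0,8,0,0,0],[0,13,0,0,0],[0,19,0,0,0],[0,25,0,0,0],[0,31,0,0,0],[0,36,0,0,0],[0,40,0,0,0],[0,42,0,0,0],[0,42,0,0,0]]

```text
time_s: 10.23
eef_pos: [0.4334, -0.1652, 0.0627]
eef_rot: [-0.0, 0.665, 0.747, -0.001]
wrist_force: [-9.0, 1.3, 18.6]
opening: -0.002
grasp_force: 9.3
```

```bash
python3 m.py side scene
```

```text
tcp 0.41045550417482596 -0.2159230247883255 0.0627288765633303
side 0.72 [ 0.4094 -0.2263  0.0027  0.069 ]
scene 0.66 [ 0.4109 -0.2265  0.0043  0.0715]
```

>>> move_arm:
  series:
    - [[0,0,0,-4,0],[0,0,0,-9,0],[0,-9,0,-9,0],[0,-17,0,-9,0],[0,-17,0,-9,0],[0,-17,0,-5,0],[0,-17,0,-2,0],[0,-17,0,-0.8,0],[0,-17,0,-0.3,0],[0,-17,0,-0.3,0]]

```text
time_s: 11.27
eef_pos: [0.436, -0.183, 0.063]
eef_rot: [0.001, 0.665, 0.746, -0.001]
wrist_force: [-5.8, -1.9, 14.4]
opening: -0.001
grasp_force: 7.2
```

>>> move_arm:
  series:
    - [[0,2,0,0,0],[0,5,0,0,0],[0,8,0,0,0],[0,11,0,0,0],[0,13,0,0,0],[0,14,0,0,0],[0,14,0,0,0],[0,14,0,-1,0],[0,14,0,-3,0],[0,14,0,-8,0]]

```text
time_s: 12.1
eef_pos: [0.4334, -0.1675, 0.0692]
eef_rot: [-0.001, 0.666, 0.746, -0.0]
wrist_force: [-0.3, -0.2, -1.1]
opening: -0.001
grasp_force: 0.0
```

>>> move_arm:
  series:
    - [[0,-5,0,-25,0],[0,-25,0,-55,0],[0,-50,0,-85,0],[0,-70,0,-110,0],[0,-85,0,-130,0],[0,-90,0,-140,0],[0,-90,0,-140,0],[0,-90,0,-140,0],[0,-90,0,-140,0],[0,-90,0,-140,0]]

```text
time_s: 12.93
eef_pos: [0.4435, -0.2558, 0.208]
eef_rot: [-0.002, 0.665, 0.747, 0.0]
wrist_force: [-0.6, 0.5, -0.5]
opening: -0.003
grasp_force: 0.0
```

```bash
sed -i '$a\
    C=pts(n,"pointer_tip",d,np.array([.387,-.174]))\
    if C is not None: C=C[C[:,2]>.04]; print("pin",C[:,:2].mean(0)@ux,C[:,:2].mean(0)@uy,len(C))' m.py; python3 m.py side scene wrist; ls pics
```

```text
tcp 0.4097253150173559 -0.307096792660709 0.2079549008641948
side 0.88 [ 0.41   -0.218   0.0022  0.0698]
scene 0.81 [ 0.4041 -0.2194  0.004   0.0846]
wrist 0.68 [ 0.4102 -0.2189  0.0007  0.0692]
pin 0.36318714820112474 -0.21993822207359148 145
crop.png
sc.png
scene1.png
scene2.png
scene_10.38.png
scene_13.13.png
scene_4.78.png
scene_6.65.png
scene_8.52.png
sd.png
side1.png
side_10.28.png
side_12.98.png
side_4.58.png
side_6.55.png
side_8.42.png
wrist2.png
wrist_13.28.png
wrist_4.68.png
```

View pics/wrist_13.28.png

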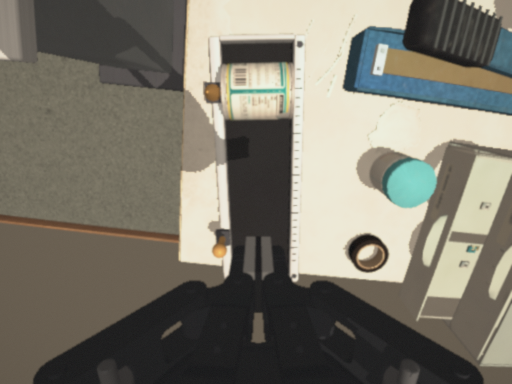

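```bash
python3 -c "
from bench import order; print(order.hand_in())"
```

```text
the job is handed in; nothing more can be done
None
```

I rolled the tin about 91 mm (roughly half a turn) along the track; it now lies about 1 mm from the sharp-pointed pin, the gripper is clear of everything, and the job is handed in (no verdict was shown).

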